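Bring the welding booth up: fan, gas purge, output

TASK

Get the welding booth ready, pressing only with closed fingertips: first push in the plain round start button of the fan starter screwed to the bench (not its broad mushroom stop button) so that it stays in; then, on the remote control box, hold the round gas-purge button (not the square wire-inch button) fully down for about three seconds and let it come up; last, switch the welding output on by pressing down the end of the rocker that stands up. Do not press the stop or wire-inch buttons, and do not shove, tip or lift the box, turn its knob, or disturb the hammer, tin and test piece.

Things in the scene. Friction and masses are not known exactly. Their poses are not given: they have to be found in the camera images.
- starter: manual motor starter of the extraction fan: grey box screwed to the bench, 90 x 160 mm, 62 mm high, face up. Origin: centre of its underside, on the bench; z up, y along its length. Two black operators on steel collars (42 mm wide, 6 mm high) in its top face: the start button at (0, -38) mm and the broad mushroom stop button at (0, +38) mm. A small strap lug sticks out of each long side at the foot, a 30 mm cable gland from the +x side at y = +45 mm
- fan_start (a joint): travel of the start button in m: 0 out, grows as it is pressed straight down, 0.007 fully in. Snap action: it resists with about 4 N at first, less and less on the way, and past about 0.004 it snaps in by itself and stays in
- fan_start_top (a point): centre of the flat top of the start button, a black cylinder 28 mm in diameter; out, its top is 14 mm above its collar and 82 mm above the bench; it moves with the button
- fan_stop (a joint): travel of the stop button in m: 0 out, 0.006 fully in, sprung back (4 N at first, 7 N fully in). Not to be pressed
- fan_stop_top (a point): centre of the top of the black mushroom stop button, 40 mm in diameter, 90 mm above the bench
- remote: remote control box of the welding set: grey steel, 150 (x) x 220 (y) mm, loose on rubber feet, 2.4 kg. Origin: centre of its underside; z up; face 80 mm above the bench. Steel guard bar along each short side (y = +-103 mm), top 110 mm above the bench. On the face: knob at (0, 60), rocker in the middle, round gas-purge button at (36, -64), square wire-inch button at (-36, -64) mm. A plug sticks 26 mm out of the +x side
- gas_purge (a joint): travel of the gas-purge button in m: 0 out, grows as it is pressed straight down, 0.006 fully down. Spring return: 3 N at first, 6 N fully down; comes up by itself when let go
- gas_purge_top (a point): centre of the slightly domed top of the gas-purge button, a round black cap 26 mm in diameter; out, it is 97 mm above the bench and 11 mm above its steel collar; it moves with the button
- wire_inch (a joint): travel of the wire-inch button in m: 0 out, 0.006 fully down, same spring. Not to be pressed
- wire_inch_top (a point): centre of the top of the square wire-inch button, a black cap 25 x 25 mm, 97 mm above the bench
- output_switch (a joint): angle of the welding output rocker in rad: 0 off (its +x end stands up), 0.34 on (its +x end is down). Snap action: about 5 N on the end that stands up tips it, past 0.17 it goes over by itself and stays
- output_on_end (a point): point on the face of the rocker's +x half (the end that stands up while it is off; the one to press), 14 mm from the pivot; about 100 mm above the bench when off, some 5 mm lower when on. The black rocker is 44 mm long (along the box's x) and 24 mm wide, in a frame 56 x 36 mm whose top is 86 mm above the bench; its pivot is over the box's centre
- voltage_mark (a point): end of the white line on top of the voltage knob, 15 mm from the knob's axis, 103 mm above the bench; the black knob is 44 mm wide, 22 mm high, its setting is to be left alone
- dip_tin: round metal tin with a lid, 62 mm wide and 62 mm high, standing beside the starter; origin at the centre of its foot. Leave alone
- tee_piece: welded steel T test piece, 100 mm long (its x), foot 50 mm wide, 42 mm high, lying beyond the remote box; origin at the centre of its underside. Leave alone
- chip_hammer: chipping hammer lying flat on the right (-y) side, 205 mm long, coil handle 25 mm thick along its x, head 125 mm across at its +x end; origin on the handle's axis, at bench level. Leave alone
There are look-alikes about, which are no part of the job. Leave any brown or orange look-alike of the starter alone.

How it is judged:
By the outcome, as a careful person would: the job done as asked, in the order asked, and still so for the second after the job is handed in, with the robot touching nothing.
It also fails if it takes over 59 s, if anything falls off the work surface, if the arm or the gripper's body presses on something with over 40 N, if the wrist force passes 120 N, or if a joint passes its speed limit or range.

ROBOT

A 6-joint arm with a two-finger parallel gripper is mounted at the origin on the work surface. World frame = base frame: x ahead of the robot, y to its left, z up, the work surface at z = 0. Lengths are in m, angles in degrees, forces in N, time in s.
With the tool pointing down it reaches from about 0.275 to 0.825 m from the base axis. Payload 4.9 kg.
Tool frame: the origin (TCP) lies midway between the tips of the shut fingers; the grasp point (between the pads) lies 19 mm behind it; z points along the fingers, y is the direction in which the jaws open and shut (so a half turn about z gives the same grasp; the last joint's range is limited). The gripper opens to 85 mm and grips with 20 to 120 N. Pads are 22 mm wide; open, the fingers measure 114 mm over their backs; the gripper's body (76 mm by 85 mm) begins 54 mm behind the grasp point. The pads swing forward as they close: fully open they stand 13 mm farther back than shut.
Start: joints at [66.165, 18.69, -11.035, 60.275, 0, 82.311], TCP at [0.153, 0.528, 0.231] pointing down, gripper open.
Joint ranges: [-152.03, 152.03], [-55.5, 102.48], [-74.3, 77.21], [-110.64, 120.58], [-84.22, 78.4], [-180, 180]. Speed limits (degrees/s): [147.25, 147.25, 180, 180, 180, 180].

INTERFACE

Orientations are given as a 3x3 rotation matrix whose columns are the frame's x, y, z axes.
In Python, from plant import env gives the robot as it stands. Calls block until the motion is done:
- env.reach(position, orientation): joint-space move of the TCP to a pose.
- env.move_linear(position, frame=None, feed=0.15, until_force=None): straight line of the TCP; frame=None keeps the orientation; feed is the mean speed in m/s. With until_force (N) it stops when the force on the tool has changed by that much, and returns True; else False.
- env.move_joints(angles): joint-space move.
- env.ungrasp() and env.grasp(newtons=None): open the fingers fully, or close them until they stop; newtons is the grip in N (None keeps the last).
- env.sleep(seconds).
- env.inverse_kinematics(position, orientation): joint angles nearest the present ones, or None.
- env.get_obs(): the state.
- env.read_camera(name): name is "scene" or "top" or "wrist"; returns a dict with "color" (420x560x3 uint8, blue, green, red), "z_map" (420x560 float32, m along the optical axis (not along the pixel's ray), 0 where there is no reading), "fx", "fy", "cx", "cy" (pixels), "D" ([k1, k2, p1, p2, k3] as OpenCV has them; the pictures are not rectified), "pose" (4x4, takes a point from camera to world coordinates). Camera axes: x right, y down, z forward; pixel columns grow to the right and rows downward; lengths in m; the calibration is good to about 2 mm. A picture is of the moment at which its call begins.
A pose or a line that the arm cannot do raises env.IKError and nothing moves.
- env.job_done(): hands the job in, once; it reports no verdict.
The state is a dict: "time_s": time; "q": joint angles; "qd": joint speeds; "effort": joint torques, N m; "eef_pos": TCP position; "tool_rot": TCP orientation; "contact_force": force on the tool from outside, world axes, zero at the start; "torque": the same for the moment, N m; "gripper_width": opening from 0.0 (shut) to 1.0 (fully open).
Only numpy, scipy, OpenCV 4.12 (cv2) and the standard library are available. Lean on these libraries where they do the work, as an engineer would, in place of code of your own. Each camera call takes 0.05 s, during which the arm holds its last target.

## Working session

There is one attempt and no reset: what is moved stays moved. The work goes in short steps, each a Python script; the robot and the scene stay as the last script left them, time stands still between calls to the robot, and variables do not carry over. Pictures are saved under pics/ and viewed, and the job is handed in when it is done.

```bash
ls; mkdir -p pics
python3 - <<'E'
from plant import env
import cv2,numpy as np,pickle
d={}
for n in ["scene","top","wrist"]:
    c=env.read_camera(n); d[n]=c; cv2.imwrite(f"pics/{n}0.png",c["color"])
    print(n,c["fx"],c["fy"],c["cx"],c["cy"],c["D"],np.round(c["pose"],3).tolist())
pickle.dump(d,open("c0.pkl","wb"))
o=env.get_obs();print(o["time_s"],o["eef_pos"],o["tool_rot"],o["contact_force"])
E
```

```text
pics
scene 424.7659511426397 424.7659511426397 282.5611126566866 206.7943719032665 [-0.04705042  0.          0.          0.          0.        ] [[0.175, 0.735, -0.655, 1.258], [0.984, -0.125, 0.123, -0.14], [0.008, -0.667, -0.745, 0.893], [0.0, 0.0, 0.0, 1.0]]
top 400.1747565148493 400.1747565148493 276.800376108636 213.58402552691896 [0.04061642 0.         0.         0.         0.        ] [[-0.018, -0.994, 0.109, 0.435], [-1.0, 0.019, 0.011, -0.014], [-0.013, -0.109, -0.994, 1.008], [0.0, 0.0, 0.0, 1.0]]
wrist 289.5024808601178 289.5024808601178 279.6226080322773 209.06235948086203 [-0.00434604  0.          0.          0.          0.        ] [[0.278, 0.919, 0.279, 0.082], [0.961, -0.265, -0.083, 0.547], [-0.002, 0.291, -0.957, 0.373], [0.0, 0.0, 0.0, 1.0]]
0.15 [0.15273618 0.52791023 0.23066876] [[-9.60564168e-01  2.78057808e-01 -5.79134027e-04]
 [ 2.78058329e-01  9.60563398e-01 -1.23469745e-03]
 [ 2.12977683e-04 -1.34703917e-03 -9.99999070e-01]] [-0.34653822 -0.29676927  0.6390781 ]
```

View pics/top0.png

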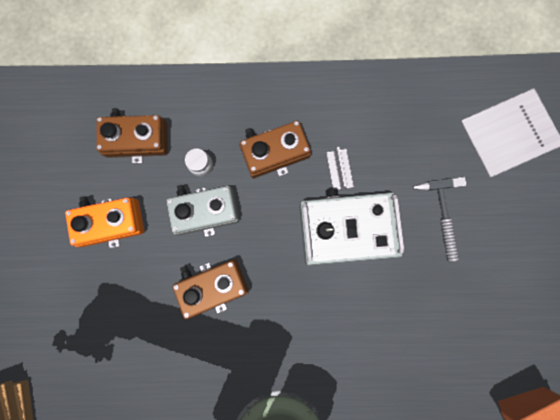

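View pics/scene0.png

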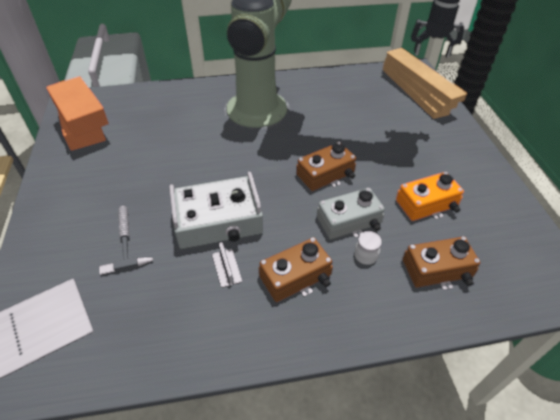

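View pics/wrist0.png

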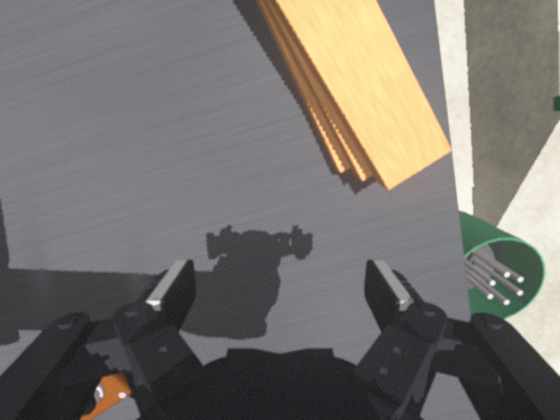

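The top view shows the grey starter around (203,208): the gland and mushroom button are on its left at (183,211), and the start button is at about (221,208). The remote is around (352,228), with its plug on top (+x), knob at (325,230), round purge button at (378,209), square button at (381,240) and rocker at (351,228). I'll zoom in and measure.

```bash
cat > h.py <<'E'
import cv2,numpy as np
def K(c): return np.array([[c["fx"],0,c["cx"]],[0,c["fy"],c["cy"]],[0,0,1]])
def ray(c,uv,z):
    p=cv2.undistortPoints(np.array([[uv]],float),K(c),np.array(c["D"],float))[0,0]
    T=np.array(c["pose"]);d=T[:3,:3]@np.array([p[0],p[1],1]);o=T[:3,3]
    return o+d*(z-o[2])/d[2]
def proj(c,P):
    T=np.linalg.inv(np.array(c["pose"]));
    r,_=cv2.Rodrigues(T[:3,:3])
    return cv2.projectPoints(np.array([P],float),r,T[:3,3],K(c),np.array(c["D"],float))[0][0,0]
E
python3 - <<'E'
import pickle,cv2,numpy as np
from h import *
d=pickle.load(open("c0.pkl","rb"))
for n,rois in [("top",[(160,180,245,240),(295,180,410,270)]),("scene",[(310,180,390,245),(165,170,270,250)])]:
    c=d[n]
    for i,(a,b,e,f) in enumerate(rois):
        im=c["color"][b:f,a:e]
        cv2.imwrite(f"pics/{n}_crop{i}.png",cv2.resize(im,None,fx=7,fy=7,interpolation=cv2.INTER_CUBIC) if (e-a)<110 else cv2.resize(im,None,fx=6,fy=6,interpolation=cv2.INTER_CUBIC))
        m=(im.max(2)<50).astype(np.uint8)
        k,l,s,ce=cv2.connectedComponentsWithStats(m)
        for j in range(1,k):
            if s[j,4]>15: print(n,i,(ce[j]+[a,b]).round(1),s[j]+np.array([a,b,0,0,0]),ray(c,ce[j]+[a,b],.09).round(4))
E
```

```text
top 0 [182.2 190.3] [177 185  13  10  65] [0.5951 0.2152 0.09  ]
top 0 [216.1 203.6] [211 200  10  10  25] [0.5624 0.1366 0.09  ]
top 0 [183.2 210.1] [175 204  16  15  99] [0.5487 0.2126 0.09  ]
top 1 [331.4 191.8] [326 188  12   9  73] [ 0.5846 -0.1311  0.09  ]
top 1 [363.7 193.3] [355 193  19   2  21] [ 0.5795 -0.2051  0.09  ]
top 1 [313.9 198. ] [305 197  20   3  22] [ 0.571  -0.0901  0.09  ]
top 1 [377.3 209.1] [373 205   9  10  49] [ 0.5421 -0.2347  0.09  ]
top 1 [351.5 225.7] [347 220  10  17  81] [ 0.5051 -0.1744  0.09  ]
top 1 [324.4 230.4] [318 223  15  16  88] [ 0.4954 -0.112   0.09  ]
top 1 [381.6 240.5] [377 237  10   9  52] [ 0.4701 -0.2411  0.09  ]
scene 0 [363.7 198.2] [360 195  10   6  21] [0.5576 0.2051 0.09  ]
scene 0 [373.6 225.2] [370 221   9  10  52] [0.6489 0.2018 0.09  ]
scene 1 [237.4 197.1] [232 194  12   7  65] [ 0.499  -0.1171  0.09  ]
scene 1 [214.7 200.8] [212 197   6   8  32] [ 0.5022 -0.176   0.09  ]
scene 1 [233.4 236.7] [229 232  11  10  86] [ 0.6263 -0.1401  0.09  ]
```

```bash
cd pics; python3 -c "
import cv2,numpy as np
a=[cv2.resize(cv2.imread(f),(400,300)) for f in ['top_crop0.png','top_crop1.png','scene_crop0.png','scene_crop1.png']]
cv2.imwrite('m.png',np.vstack([np.hstack(a[:2]),np.hstack(a[2:])]))"
```

```text
(no output)
```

View pics/m.png

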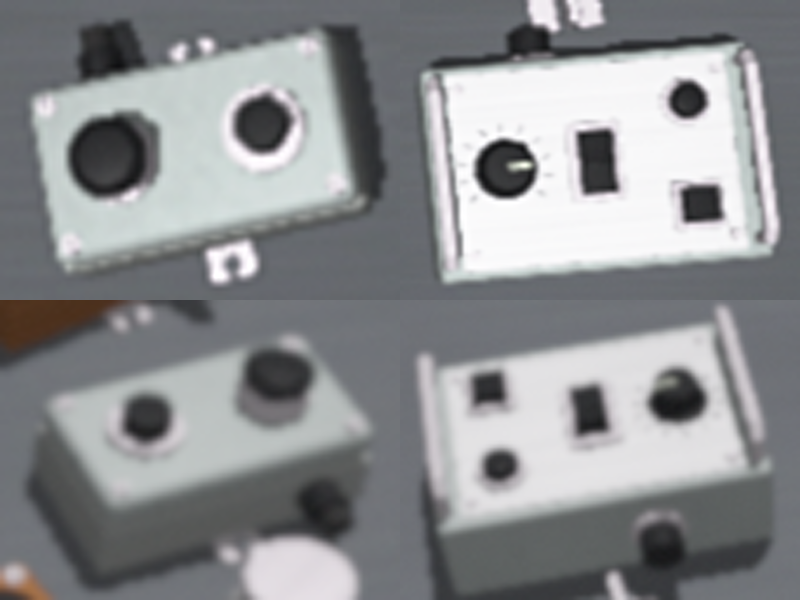

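The crops confirm the layout. Next I'll refine the blobs, fit both box frames, and cross-check the two cameras.

Run:
```python
import pickle,cv2,numpy as np
from h import *
d=pickle.load(open("c0.pkl","rb"))
def blob(c,uv,r=12,th=95):
    u,v=map(int,uv); im=c["color"][v-r:v+r+1,u-r:u+r+1]
    m=(im.max(2)<th).astype(np.uint8); k,l,s,ce=cv2.connectedComponentsWithStats(m)
    j=min(range(1,k),key=lambda j:np.linalg.norm(ce[j]-r)-.01*s[j,4]); x,y,w,h,a=s[j]
    return ce[j]+[u-r,v-r],s[j]
pts={"start":(.082,(216,205),(340,205)),"stop":(.088,(183,211),(366,197)),"gas":(.097,(377,209),(191,214)),"rock":(.094,(351,228),(214,200)),"knob":(.100,(325,230),(237,196)),"wire":(.097,(381,240),(188,193))}
R={}
for k,(z,a,b) in pts.items():
    pt,s1=blob(d["top"],a); ps,s2=blob(d["scene"],b)
    R[k]=ray(d["top"],pt,z); print(k,pt.round(1),s1[2:],R[k].round(4),"scene",ps.round(1),s2[2:],ray(d["scene"],ps,z).round(4))
print(np.linalg.norm(R["start"]-R["stop"]),[np.linalg.norm(R[a]-R["rock"]) for a in("knob","gas","wire")])
L={"gas":(36,-64),"rock":(0,0),"knob":(0,60),"wire":(-36,-64)}
A=np.array([L[k] for k in L])/1e3;B=np.array([R[k][:2] for k in L])
ac,bc=A.mean(0),B.mean(0);U,S,V=np.linalg.svd((A-ac).T@(B-bc));Rm=(U@V).T;t=bc-Rm@ac
print("remote",t,np.degrees(np.arctan2(Rm[1,0],Rm[0,0])),np.linalg.det(Rm),((A@Rm.T+t-B)*1e3).round(1).tolist())
```

```text
start [215.2 204.4] [12 11 94] [0.5617 0.1399 0.082 ] scene [338.9 205.2] [ 9 10 70] [0.5636 0.1378 0.082 ]
stop [183.2 210.5] [ 18  16 224] [0.5479 0.213  0.088 ] scene [365.  196.1] [ 13  11 121] [0.5491 0.2115 0.088 ]
gas [377.3 209.6] [10 10 80] [ 0.5403 -0.2331  0.097 ] scene [190.8 213.9] [ 8  7 44] [ 0.5429 -0.2373  0.097 ]
rock [351.1 227.9] [ 11  19 166] [ 0.4997 -0.1726  0.094 ] scene [214.3 199.2] [ 8 13 82] [ 0.5001 -0.1766  0.094 ]
knob [324.5 230.4] [ 17  17 207] [ 0.4948 -0.1112  0.1   ] scene [237.6 196.1] [ 14  13 126] [ 0.5049 -0.1164  0.1   ]
wire [381.2 240.5] [ 11  10 102] [ 0.4697 -0.2385  0.097 ] scene [187.7 193.1] [ 8  8 51] [ 0.4697 -0.2428  0.097 ]
0.07464125405189882 [np.float64(0.06185758305399741), np.float64(0.07291098586032135), np.float64(0.07244971402048285)]
remote [ 0.49974664 -0.17189563] 4.6053859875243806 0.9999999999999999 [[0.5, 0.3], [0.1, 0.7], [0.1, -0.9], [-0.7, -0.1]]
```

The measurements hold up: button spacing is 74.6 mm against a nominal 76, the remote fit residuals are under 1 mm, and the two views agree to about 2–4 mm, apart from 10 mm in x on the knob, whose visible side skews the scene blob. Now I'll close the fingers, hover over the start button and check with the wrist camera.

```bash
cat >> h.py <<'E'
def ori(deg):
    a=np.radians(deg);c,s=np.cos(a),np.sin(a)
    return np.array([[-c,-s,0],[-s,c,0],[0,0,-1.]])
E
python3 - <<'E'
from plant import env
from h import *
import pickle
env.grasp(40)
env.reach([0.562,0.139,0.17],ori(10.7))
o=env.get_obs();print(o["time_s"],o["eef_pos"],o["gripper_width"],o["contact_force"])
c=env.read_camera("wrist");pickle.dump(c,open("w1.pkl","wb"))
im=c["color"].copy()
for P in([0.562,0.139,0.082],[0.548,.213,.09]):
    p=proj(c,P);print(p);cv2.circle(im,tuple(int(x) for x in p),3,(0,0,255),1)
cv2.imwrite("pics/w1.png",im)
E
```

```text
2.9583 [0.56176175 0.1398079  0.17012533] 0.0018301431494330404 [ 0.29093347  0.32020824 -0.13149246]
[281.11602201 214.18963393]
[374.19099042 217.31458222]
```

View pics/w1.png

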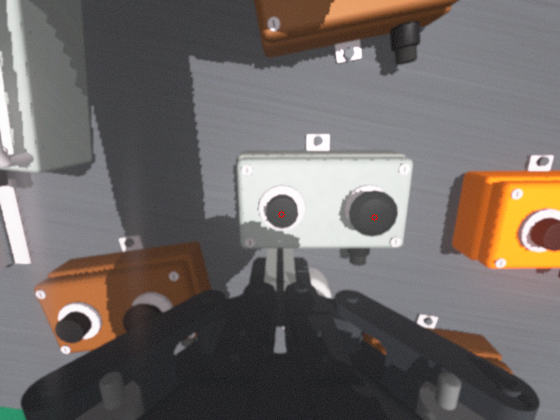

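Wrist view: the start button is at about (282,211) and my predicted point at (281,214), so within about 2 mm. The mushroom is at (373,213). Pressing now.

Run:
```python
from plant import env
from h import *
import pickle
P=[0.561,0.139]
env.move_linear(P+[0.09],feed=0.12)
b=env.get_obs()["contact_force"][2];print(b)
for z in (0.082,0.080,0.078,0.076,0.0745):
    r=env.move_linear(P+[z],feed=0.03,until_force=18)
    o=env.get_obs();print(z,r,o["eef_pos"].round(4),(o["contact_force"]).round(1),round(o["time_s"],2))
    if r:break
env.move_linear(P+[0.16],feed=0.15)
c=env.read_camera("wrist");cv2.imwrite("pics/w2.png",c["color"]);
d=env.read_camera("scene");cv2.imwrite("pics/s2.png",cv2.resize(d["color"][170:260,300:400],None,fx=6,fy=6))
im=c["color"][:,:];z=c["z_map"];print("depth top now",z[205:218,276:288].mean())
z1=pickle.load(open("w1.pkl","rb"))["z_map"];print(z1[206:218,276:288].mean())
```

```text
-0.025615446983375423
0.082 False [0.5611 0.139  0.0821] [ 0.6 -0.1  0.7] 4.24
0.08 False [0.5611 0.139  0.08  ] [ 0.6 -0.   1.8] 4.49
0.078 False [0.5605 0.1389 0.0776] [-0.1 -0.8  0. ] 4.74
0.076 False [0.5608 0.139  0.0757] [ 0.  -0.1  0.2] 4.99
0.0745 False [0.5612 0.139  0.075 ] [-1.5 -0.4  5.9] 5.24
depth top now 0.23582448
0.24163935
```

View pics/w2.png

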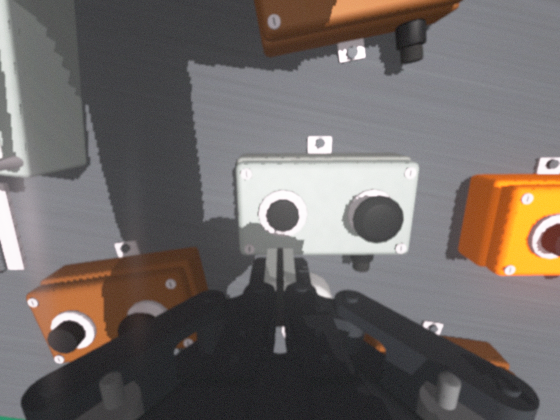

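View pics/s2.png

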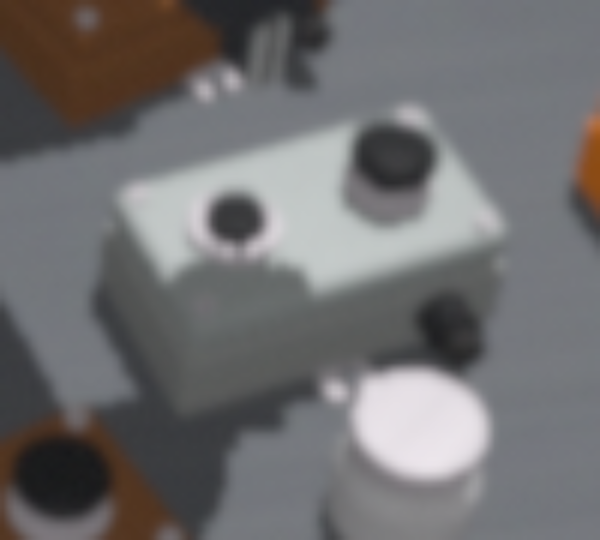

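The start button is in: the stop was felt at z=0.075 (7 mm of travel), and it now sits nearly flush in its collar in both views. Next is the gas-purge hover.

Run:
```python
from plant import env
from h import *
env.move_linear([0.561,0.139,0.20])
env.reach([0.541,-0.234,0.18],ori(4.6))
o=env.get_obs();print(o["time_s"],o["eef_pos"],o["contact_force"])
c=env.read_camera("wrist")
im=c["color"].copy();
for n,P in dict(gas=[.5408,-.2328,.097],wire=[.469,-.2386,.097],rock=[.4997,-.1719,.094]).items():
    u,v=map(int,proj(c,P));r=40
    m=(im[v-r:v+r,u-r:u+r].max(2)<70).astype(np.uint8);k,l,s,ce=cv2.connectedComponentsWithStats(m)
    print(n,(u,v))
    for j in range(1,k):
        if s[j,4]>150:print("  ",(ce[j]+[u-r,v-r]).round(1),s[j,2:],ray(c,ce[j]+[u-r,v-r],P[2]).round(4))
    cv2.circle(im,(u,v),3,(0,0,255),1)
cv2.imwrite("pics/w3.png",im)
```

```text
7.875 [ 0.5412102  -0.23289896  0.1798546 ] [-0.57695438  0.18912198  0.11963512]
gas (282, 215)
   [276.2 211.2] [ 29  30 688] [ 0.5377 -0.238   0.097 ]
   [253.3 251. ] [ 25   7 164] [ 0.5746 -0.2547  0.097 ]
wire (282, 123)
   [277.1 121.8] [  32   33 1007] [ 0.4681 -0.2428  0.097 ]
rock (363, 170)
   [355.  159.7] [  32   53 1092] [ 0.4915 -0.1798  0.094 ]
```

View pics/w3.png

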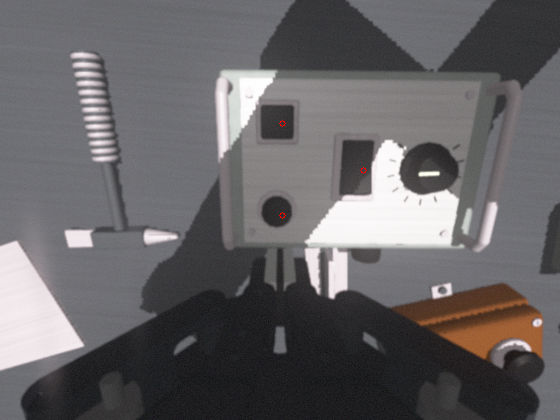

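Wrist view: gas button at (276,211), wire-inch at (277,122), and the rocker at about (355,165), partly in shadow. The wrist and scene cameras both put the remote about 4 mm more to −y than the top camera does, so I'll use the mean of the three, gas at (0.540, −0.236).

Run:
```python
from plant import env
from h import *
P=[0.5403,-0.2362]
env.move_linear(P+[0.104],feed=0.12)
env.sleep(0.2)
b=env.get_obs()["contact_force"][2];print(b,env.get_obs()["eef_pos"])
z=0.098;t0=None
while z>0.0875:
    env.move_linear(P+[z],feed=0.02)
    env.sleep(0.05)
    o=env.get_obs();f=o["contact_force"][2]-b
    print(round(z,4),o["eef_pos"].round(4),o["contact_force"].round(1),round(o["time_s"],2))
    if f>10 or (f>7.5 and o["eef_pos"][2]<0.0915):break
    z-=0.001
t0=o["time_s"]
for i in range(5):
    env.sleep(0.6);o=env.get_obs();print("hold",o["eef_pos"].round(4),o["contact_force"].round(1),round(o["time_s"]-t0,2))
env.move_linear(P+[0.15],feed=0.1)
o=env.get_obs();print(o["time_s"],o["contact_force"])
c=env.read_camera("wrist");cv2.imwrite("pics/w4.png",c["color"])
import pickle
t=env.read_camera("top");pickle.dump(t,open("t4.pkl","wb"))
cv2.imwrite("pics/t4.png",t["color"])
```

```text
-0.8522694003689036 [ 0.54095468 -0.23652579  0.10496983]
0.098 [ 0.5402 -0.2362  0.0979] [-0.4  0.2 -0.2] 9.41
0.097 [ 0.5404 -0.2362  0.097 ] [ 0.4  0.8 -0.2] 9.71
0.096 [ 0.5404 -0.2362  0.0963] [-0.9  0.7  2.5] 10.01
0.095 [ 0.5404 -0.2363  0.0951] [-0.6  0.3  3.9] 10.31
0.094 [ 0.5404 -0.2363  0.0941] [-0.   0.2  5.3] 10.61
0.093 [ 0.5404 -0.2362  0.0931] [-0.4  1.   5.4] 10.91
0.092 [ 0.5404 -0.2362  0.0921] [-0.4  0.1  4.7] 11.21
0.091 [ 0.5404 -0.2363  0.0912] [-1.   0.4  5.4] 11.51
0.09 [ 0.5405 -0.2363  0.0908] [-1.8  0.3 10.2] 11.81
hold [ 0.5404 -0.2363  0.0908] [-1.4  1.7  9.8] 0.6
hold [ 0.5404 -0.2363  0.0908] [-2.4  1.2  9.4] 1.2
hold [ 0.5404 -0.2363  0.0908] [-1.9  0.5 10.6] 1.8
hold [ 0.5405 -0.2363  0.0908] [-1.8  0.8  9.2] 2.4
hold [ 0.5404 -0.2363  0.0908] [-1.7  1.   9.3] 3.0
15.5583 [ 0.6951958  -0.18636761  0.6827629 ]
```

View pics/w4.png

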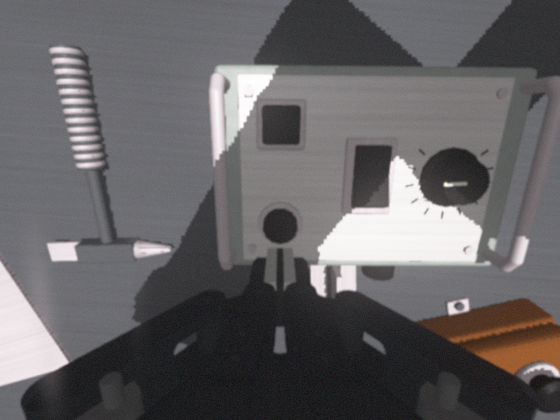

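The purge button bottomed at z≈0.091 with about 10 N, was held about 3.1 s and released. The box looks unmoved and the gas button is up at (279,226). Next I'll hover over the rocker's +x end.

Run:
```python
from plant import env
from h import *
P=[.5155,-.174]
env.move_linear(P+[0.15],feed=0.15);env.sleep(0.2)
o=env.get_obs();print(o["time_s"],o["eef_pos"])
c=env.read_camera("wrist");im=c["color"].copy()
for Q,col in((P+[.100],(0,0,255)),([.4995,-.1755,.0945],(0,255,0))):
    q=proj(c,Q);print(q);cv2.circle(im,tuple(int(x) for x in q),3,col,1)
cv2.imwrite("pics/w5.png",cv2.resize(im[90:300,140:420],None,fx=2.8,fy=2.8))
```

```text
16.4583 [ 0.51594015 -0.17490567  0.14997568]
[283.90249087 229.81976181]
[283.57929643 205.88747028]
```

View pics/w5.png

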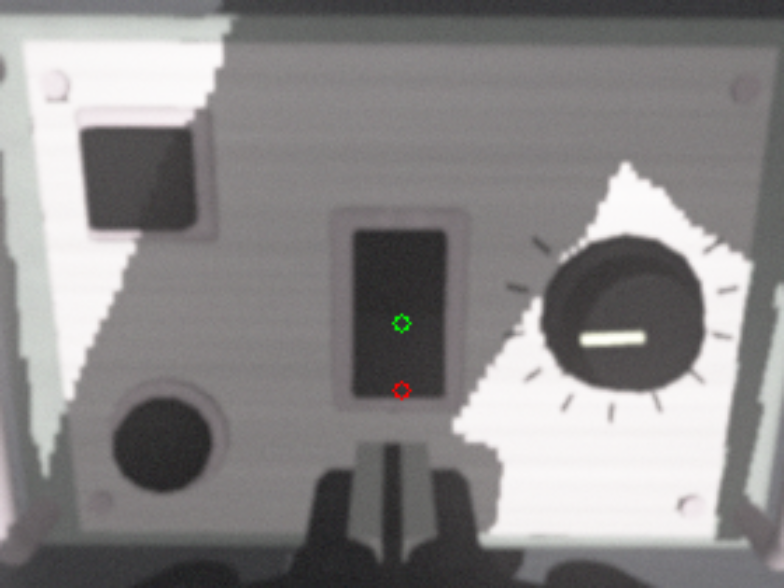

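Wrist view: the rocker spans rows 230–398 in the crop and my target at row 390 is too close to its end. Laterally it's centred (402 against about 400). I'll shift it 3 mm toward the pivot and press.

Run:
```python
from plant import env
from h import *
P=[.5125,-.1745]
env.move_linear(P+[0.11],feed=0.12);env.sleep(0.2)
b=env.get_obs()["contact_force"][2];print(b)
z=0.104;prev=0
while z>0.092:
    r=env.move_linear(P+[z],feed=0.03,until_force=15);env.sleep(0.03)
    o=env.get_obs();f=o["contact_force"][2]-b
    print(round(z,4),r,o["eef_pos"].round(4),o["contact_force"].round(1),round(o["time_s"],2))
    if r or f>9:break
    z-=0.001
env.move_linear(P+[0.15],feed=0.12);env.sleep(.2)
c=env.read_camera("wrist")
cv2.imwrite("pics/w6.png",cv2.resize(c["color"][90:300,140:420],None,fx=2.8,fy=2.8))
```

```text
0.6791738427361179
0.104 False [ 0.5123 -0.1744  0.1039] [-0.2  0.   0.4] 17.57
0.103 False [ 0.5125 -0.1745  0.103 ] [-0.3  0.4 -0.4] 17.86
0.102 False [ 0.5124 -0.1745  0.102 ] [0.2 0.5 0.5] 18.14
0.101 False [ 0.5124 -0.1745  0.1009] [-0.2 -0.3  0.2] 18.43
0.1 False [ 0.5125 -0.1745  0.1   ] [-0.5 -0.7 -1. ] 18.71
0.099 False [ 0.5127 -0.1746  0.0993] [0.5 0.4 3. ] 18.99
0.098 False [ 0.5133 -0.1745  0.0984] [1.5 0.9 4.5] 19.27
0.097 False [ 0.5124 -0.1747  0.0969] [ 2.  -0.6  1.9] 19.56
0.096 False [ 0.5114 -0.1742  0.0953] [-0.1  0.2  0. ] 19.84
0.095 False [ 0.5123 -0.1745  0.0948] [ 0.4 -0.1 -0.9] 20.12
0.094 False [ 0.5125 -0.1745  0.094 ] [ 0.5 -0.1  0.2] 20.41
0.093 False [ 0.5125 -0.1745  0.093 ] [-0.5  0.1  0.7] 20.69
```

View pics/w6.png

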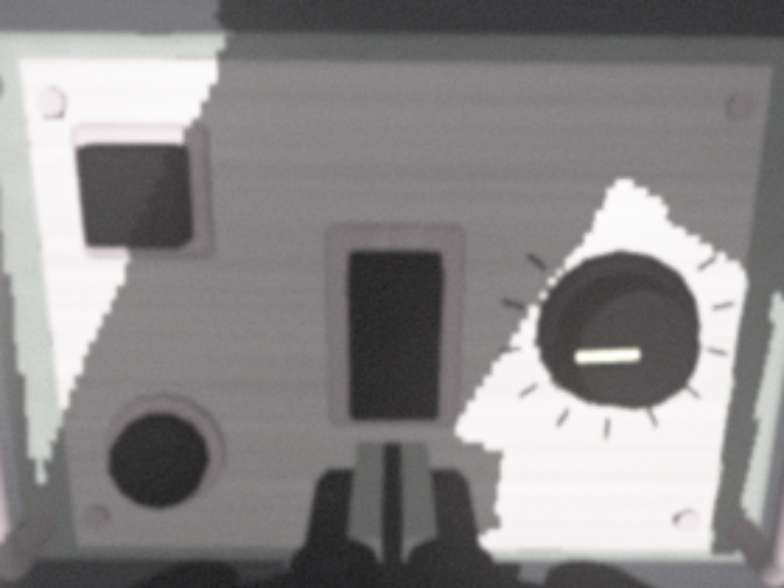

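The force rose to about 4.5 N and then fell to zero, which is a snap. The rocker's +x end now looks narrower (88 px against 94 before), so it's down. I'll retract and do final checks from the other cameras.

Run:
```python
from plant import env
from h import *
import pickle
c=env.read_camera("wrist")
T=np.array(c["pose"])
for n,P in dict(onend=[.513,-.1745,.095],offend=[.486,-.177,.1]).items():
    u,v=map(int,proj(c,P).round());zz=np.median(c["z_map"][v-3:v+4,u-3:u+4])
    p=cv2.undistortPoints(np.array([[[u,v]]],float),K(c),c["D"])[0,0]
    print(n,(T[:3,:3]@(np.array([p[0],p[1],1])*zz)+T[:3,3]).round(4))
env.move_linear([.5125,-.1745,.22])
env.reach([0.35,0.0,.30],ori(0))
s=env.read_camera("scene");t=env.read_camera("top")
d0=pickle.load(open("c0.pkl","rb"))
f=lambda im,a:cv2.resize(im[a[1]:a[3],a[0]:a[2]],(400,300),interpolation=cv2.INTER_CUBIC)
a=(90,140,340,300)
cv2.imwrite("pics/fin.png",np.vstack([np.hstack([f(d0["scene"]["color"],(160,150,400,290)),f(s["color"],(160,150,400,290))]),np.hstack([f(d0["top"]["color"],(160,130,480,300)),f(t["color"],(160,130,480,300))])]))
print(env.get_obs()["time_s"],env.get_obs()["contact_force"])
```

```text
onend [ 0.5143 -0.1743  0.0924]
offend [ 0.4866 -0.1767  0.0976]
23.325 [-0.15207791  0.5535939   0.3550805 ]
```

View pics/fin.png

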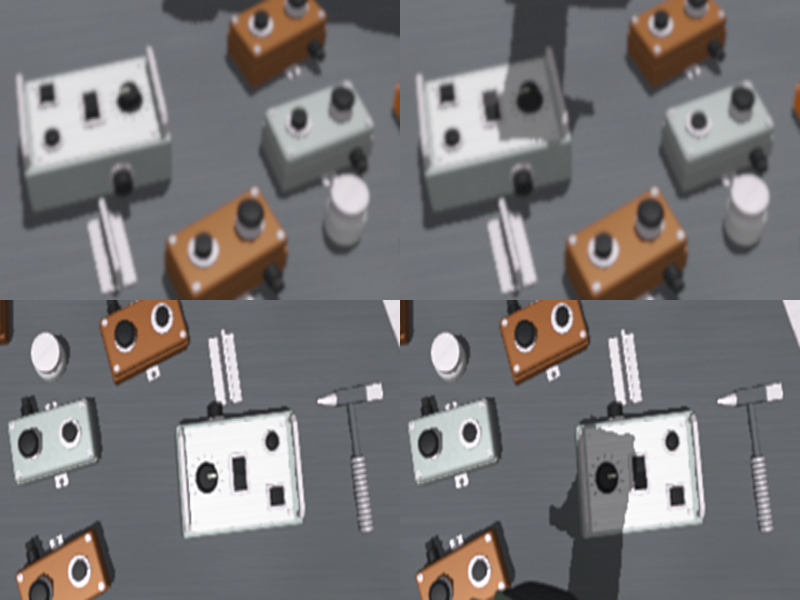

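The before and after views match: nothing has moved, and the start button sits low. Depth puts the rocker's on-end 5 mm below its off-end, so it's switched on.

```bash
python3 -c "
from plant import env
env.job_done()"
```

```text
the job is handed in; nothing more can be done
```

I did all three steps in the order asked, with the fingers closed, and handed the job in at about 23 s. No verdict was reported, so these are my own checks:

- **Fan start:** I pressed it until it hit its stop at z = 75 mm, which is 7 mm of travel. It stayed in, nearly flush with its collar in the wrist and scene views.
- **Gas purge:** I held it fully down (z ≈ 91 mm, about 10 N) for about 3.1 s, then let it go. It looked up again afterwards.
- **Welding output:** the rocker resisted with about 4.5 N, then the force dropped to zero as it snapped over. Depth readings put the pressed end 5 mm below the other end, so it is on.
- **Everything else:** the before and after pictures show the box, knob, hammer, tin and test piece where they were. I did not touch the stop or wire-inch buttons.

**Disagreements:**
- The top camera placed the remote about 4 mm further to +y than the other two cameras did. I used the mean of the three for the gas button.
- After the start press, the depth reading showed about 4 mm of button travel rather than 7 mm. I trusted the contact height and the pictures instead.

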